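Wind and set the bell timer on the radiator shelf

TASK

Set the wind-up bell timer on the radiator shelf to 45 minutes for the dog walk: twist its knob clockwise past the 60 mark until it comes up against its stop, then turn it back down to 45 and let go. It only stands on rubber feet and slides round with the stiff knob unless you press down on it as you twist, so steady it that way but do not lean on it hard: it should end up where it stood, facing the same way, with nothing else on the shelf disturbed.

Things in the scene. Friction and masses are not known exactly. Their poses are not given: they have to be found in the camera images.
- timer: wind-up 60-minute bell timer, loose, about 0.35 kg: round steel case 92 mm across, 36 mm high, on 4 rubber feet 34 mm from its axis; pale flat face with a black bar knob; 67 mm high in all. Origin: centre of underside, on the knob's axis; z up, x towards the 30-minute mark. Unless pressed down, the whole timer turns on its feet at 0.05 to 0.1 N m; 15 to 22 N of steady press holds it.
- timer_knob (a point): centre of the knob bar (46 long, 12 thick, 24 mm high), on the knob's axis, 54.5 mm above the shelf; bar top 12 mm above this point. 12 mm below it is the top of the knob's round skirt (54 mm across, turns with the knob; good to press on with the fingertips). x: along the bar to its pointer end (white line on top, short nose on the skirt); y: across the bar; z: up.
- timer_mark (a point): the 30-minute mark on the case's face, 38.5 mm from the knob's axis, 37 mm up; shows if the case has turned. From above the face has 13 dark marks, one per 5 minutes, 25 degrees apart, clockwise; long ones at 0, 15, 30, 45, 60. A 60-degree gap without marks lies opposite the 30: 0 is the first long mark clockwise after the gap, 60 the last.
- timer_dial (a joint): knob angle (rad), growing clockwise from above: 0 at the 0 mark, 0.08727 a minute, 3.927 at 45, 5.236 at 60; hard stop at 5.536. Winding takes 0.17 to 0.19 N m, turning back 0.12 to 0.14; it stays where left. The pointer stands at 150 degrees minus this angle, anticlockwise from the timer's x axis.
- table: the radiator shelf's flat tiled top on which all stands, top face at height 0; fixed. The timer bearing on it with more than 35 N (its own weight included) is too hard.
- vase: bystander: empty cream ceramic vase, 86 mm across at the belly, 175 mm high; origin at the centre of its underside
- memo_clip: bystander: steel spring clip memo holder, a 68 mm round base with a thin stem and a clip, 115 mm high; origin at the centre of its underside
- lead_reel: bystander: red plastic dog lead reel case lying flat, a 96 mm disc with a loop handle, 146 mm long along its x axis, 32 mm high; origin at the centre of its underside
- coin_box: bystander: oak coin box with a slot in the top, 85 by 120 by 75 mm high; origin at the centre of its underside

How it is judged (in metres and radians):
On the way:
1. the knob is wound past the 60 mark up against its stop (within 1 minute of the stop) (value of joint timer_dial above 5.45 rad), for 0.1 s.
At the end, for the whole second after the job is handed in: After winding to the stop, the knob points at 45 within 1.5 minutes (3.796 to 4.058 rad); the timer is upright and still, its centre and 30-minute mark each within 20 mm of their start; vase, memo holder, lead reel and coin box within 20 mm of theirs (value of joint timer_dial between 3.796 and 4.058 rad and linear speed of timer below 0.01 m/s and angle between timer's own z axis and vertical below 0.08 rad and distance of each of timer, timer_mark, vase, memo_clip, lead_reel, coin_box from where it was at the start of the episode below 0.02 m); the robot touches nothing.
It fails at once if the timer is leaned on too hard: it bears on the shelf with more than 35 N (contact force between timer and table above 35 N).
It fails at once if the timer is dragged, lifted or turned round on the shelf: its centre or its 30-minute mark is more than 30 mm from its start (distance of any of timer, timer_mark from where it was at the start of the episode above 0.03 m).
It fails at once if the vase, memo holder, lead reel or coin box is pushed more than 20 mm (distance of any of vase, memo_clip, lead_reel, coin_box from where it was at the start of the episode above 0.02 m).
It also fails if it takes over 67 s, if anything falls off the work surface, if the arm or the gripper's body presses on something with over 40 N, if the wrist force passes 120 N, or if a joint passes its speed limit or range.

ROBOT

A 7-joint arm with a two-finger parallel gripper is mounted at the origin on the work surface. World frame = base frame: x ahead of the robot, y to its left, z up, the work surface at z = 0. Lengths are in m, angles in degrees, forces in N, time in s.
With the tool pointing down it reaches from about 0.4 to 0.925 m from the base axis. Payload 5.6 kg.
Tool frame: the origin (TCP) lies at the very end of the fingers, on their centre line; the grasp point (between the pads) lies 19 mm behind it (hold_point_z is the distance from the TCP to the grasp point, in m); z points along the fingers, x is the direction in which the jaws open and shut, and the axes are right-handed (so a half turn about z gives the same grasp; the last joint's range is limited). The gripper opens to 85 mm and grips with 20 to 120 N. Pads are 22 mm wide; open, the fingers measure 114 mm over their backs; the gripper's body (76 mm by 85 mm) begins 54 mm behind the grasp point. The pads swing forward as they close: fully open they stand 13 mm farther back than shut.
Start: joints at [66.005, 26.786, -0.665, 91.828, 0.344, 61.387, -3.226], TCP at [0.239, -0.605, 0.231] pointing down, gripper open.
Joint ranges: [-144.91, 144.91], [-17.63, 115.5], [-89.93, 88.59], [15.96, 139.68], [-74.01, 254.01], [8.47, 105.57], [-167.45, 167.45]. Speed limits (degrees/s): [147.25, 147.25, 180, 180, 180, 180, 180].

INTERFACE

Orientations are given as a 3x3 rotation matrix whose columns are the frame's x, y, z axes.
In Python, from rig import * gives the robot as it stands. The module is installed in compiled form; this text tells all that it offers. Calls block until the motion is done:
- goto(position, orientation): joint-space move of the TCP to a pose.
- move_linear(position, ori=None, vel=0.15): straight line of the TCP; ori=None keeps the orientation; vel is the mean speed in m/s.
- goto_joints(angles): joint-space move.
- command_gripper(opening, force=None): finger opening in m; force is the grip in N (None keeps the last); returns when the fingers have stopped.
- dwell(seconds).
- inverse_kinematics(position, orientation): joint angles nearest the present ones, or None.
- grab_frame(name): name is "scene" or "top" or "wrist"; returns a dict with "pixels" (420x560x3 uint8, red, green, blue), "depth" (420x560 float32, m along the optical axis (not along the pixel's ray), 0 where there is no reading), "fx", "fy", "cx", "cy" (pixels), "extrinsics" (4x4, takes a point from camera to world coordinates); the wrist camera has in their place "tool_from_camera" (4x4, takes a point from camera to tool coordinates, whose origin is the TCP and whose axes are the tool frame's). Camera axes: x right, y down, z forward; pixel columns grow to the right and rows downward; lengths in m; the calibration is good to about 2 mm. The wrist camera is an equidistant fisheye: a pixel r from the principal point sees the ray r / f radians off the axis. A picture is of the moment at which its call begins: read the wrist's pose just before it.
A pose or a line that the arm cannot do raises PlanningError and nothing moves.
- job_done(): hands the job in, once; it reports no verdict.
Readings, each from a call of its own:
- current_time(): time.
- current_joint_pos(): joint angles.
- current_joint_velocities(): joint speeds.
- current_joint_efforts(): joint torques, N m.
- current_tcp_pos(): TCP position.
- current_tcp_rot(): TCP orientation.
- current_force(): force on the tool from outside, world axes, zero at the start.
- current_moment(): the same for the moment, N m.
- current_finger_gap(): finger opening in m.
Only numpy, scipy, OpenCV 4.12 (cv2) and the standard library are available. Lean on these libraries where they do the work, as an engineer would, in place of code of your own. Each camera call takes 0.05 s, during which the arm holds its last target.

## Working session

There is one attempt and no reset: what is moved stays moved. The work goes in short steps, each a Python script; the robot and the scene stay as the last script left them, time stands still between calls to the robot, and variables do not carry over. Pictures are saved under pics/ and viewed, and the job is handed in when it is done.

```bash
mkdir -p pics; python3 - <<'E'
from rig import *
import cv2,numpy as np,pickle
print(current_time(),current_joint_pos(),current_tcp_pos(),current_force())
for n in ["scene","top","wrist"]:
    p=(current_tcp_pos(),current_tcp_rot())
    f=grab_frame(n); pickle.dump((f,p),open(f"pics/{n}0.pkl","wb"))
    cv2.imwrite(f"pics/{n}0.png",f["pixels"][:,:,::-1])
    print(n,f["fx"],f["cx"],f["cy"],f.get("extrinsics",f.get("tool_from_camera")))
E
```

```text
0.0 [66.00276237 26.83710351 -0.6648435  91.88273749  0.34388436 61.38613464
 -3.22755604] [ 0.23830459 -0.60412395  0.23031271] [ 0.48560715 -0.76962269  0.39212019]
scene 390.05593114843487 283.0813067115145 213.12437602216968 [[-0.60509244  0.43883234 -0.66429611  1.16159226]
 [ 0.79596316  0.31511349 -0.51686182  0.4900758 ]
 [-0.01748702 -0.8415044  -0.53996717  0.52472244]
 [ 0.          0.          0.          1.        ]]
top 379.04692216170366 276.58215014267046 209.8898367001828 [[ 0.0112463  -0.99305277  0.11713117  0.47104181]
 [-0.99988227 -0.01239114 -0.0090504   0.07007255]
 [ 0.01043892 -0.1170156  -0.99307521  0.94741451]
 [ 0.          0.          0.          1.        ]]
wrist 325.19226210127806 278.1278517447003 208.6593851445952 [[ 9.99999546e-01 -5.14001922e-04 -8.02802025e-04 -2.21331456e-05]
 [ 7.42137043e-04  9.48342536e-01  3.17247355e-01 -8.24484143e-02]
 [ 5.98265558e-04 -3.17247807e-01  9.48342486e-01 -1.42847954e-01]
 [ 0.00000000e+00  0.00000000e+00  0.00000000e+00  1.00000000e+00]]
```

View pics/scene0.png

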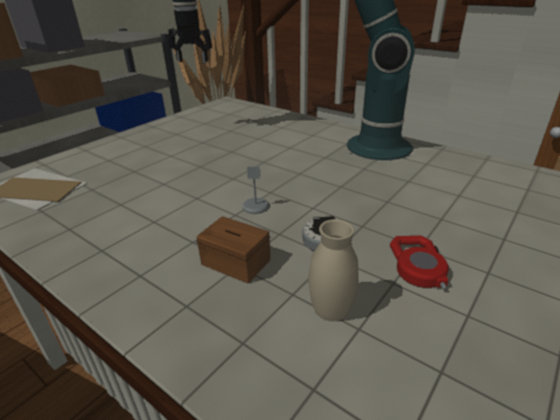

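View pics/top0.png

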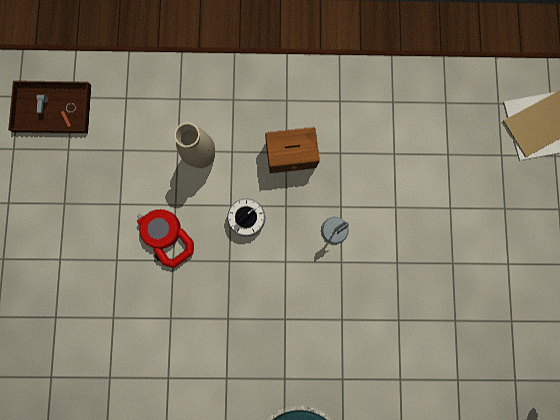

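```bash
python3 - <<'E'
import cv2
im=cv2.imread('pics/top0.png')
import pickle
f,_=pickle.load(open('pics/top0.pkl','rb'))
h=cv2.cvtColor(im,cv2.COLOR_BGR2HSV)
import numpy as np
print(f['depth'].min(),f['depth'].max())
E
```

```text
0.0 1.8532137
```

The timer is at about (246,217) in the top view. Around it are the vase (195,145), the coin box (292,149), the memo clip (335,230) and the reel (165,232). I'll locate each one and zoom in on the dial.

```bash
cat > h.py <<'E'
import numpy as np,cv2,pickle
def cast(f,u,v,z):
    T=f["extrinsics"]; d=T[:3,:3]@np.array([(u-f["cx"])/f["fx"],(v-f["cy"])/f["fy"],1.]); o=T[:3,3]
    return o+d*(z-o[2])/d[2]
def castw(f,p,u,v,z):
    T=np.array(f["tool_from_camera"]); x,y=u-f["cx"],v-f["cy"]; r=np.hypot(x,y)+1e-9; th=r/f["fx"]
    d=np.array([np.sin(th)*x/r,np.sin(th)*y/r,np.cos(th)])
    R=np.array(p[1]); d=R@T[:3,:3]@d; o=np.array(p[0])+R@T[:3,3]
    return o+d*(z-o[2])/d[2]
E
python3 - <<'E'
from h import *
f,_=pickle.load(open('pics/top0.pkl','rb'))
im=cv2.imread('pics/top0.png')
c=im[192:242,220:272]; cv2.imwrite('pics/topzoom.png',cv2.resize(c,None,fx=11,fy=11,interpolation=cv2.INTER_CUBIC))
for n,u,v,z in [("timer",246,217,.037),("vase top",187,137,.175),("box",292,143,.075),("clip",335,230,0.005),("reel",160,229,.03),("loop",174,250,.02)]: print(n,cast(f,u,v,z).round(3))
E
```

```text
timer [0.56  0.135 0.037]
vase top [0.714 0.252 0.175]
box [0.734 0.027 0.075]
clip [ 0.534 -0.085  0.005]
reel [0.529 0.343 0.03 ]
loop [0.479 0.309 0.02 ]
```

View pics/topzoom.png

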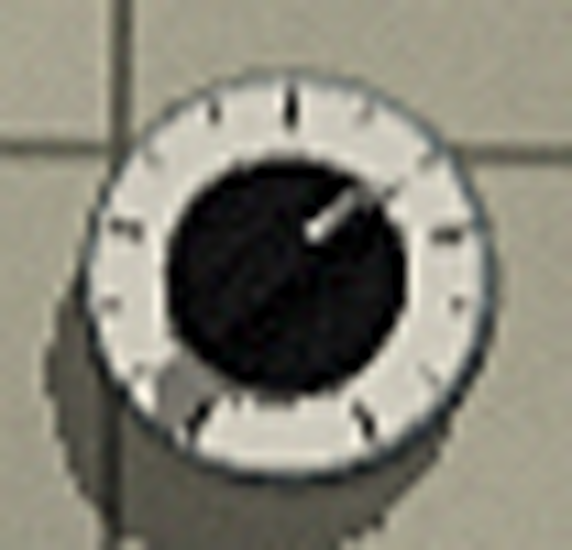

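The dial reads clearly: 30 is at the top (292,108), 0 at lower left (200,420) and 60 at lower right (370,420). The pointer at (395,190) is at about 40 min. Next I'll check IK for both grasp yaws, then look from the wrist.

```bash
cat >> h.py <<'E'
def Rd(yaw):
    c,s=np.cos(np.radians(yaw)),np.sin(np.radians(yaw))
    return np.array([[c,s,0],[s,-c,0],[0,0,-1.]])
E
python3 - <<'E'
from rig import *
from h import *
for y in (38,-20,-78,-90,-142+360,100,130):
    q=inverse_kinematics([.56,.135,.06],Rd(y)); print(y,None if q is None else np.round(q,1))
goto([.56,.135,.24],Rd(38))
p=(current_tcp_pos(),current_tcp_rot()); f=grab_frame("wrist")
pickle.dump((f,p),open("pics/w1.pkl","wb")); cv2.imwrite("pics/w1.png",f["pixels"][:,:,::-1])
print(current_time(),p,current_joint_pos(),current_force(),current_moment())
E
```

```text
38 [ 11.3  39.3 -37.5 106.9  33.   45.   -6. ]
-20 [  8.6  38.1 -33.6 107.1  29.6  43.7 -61.3]
-78 [   3.3   36.1  -26.3  107.5   23.1   41.7 -114.1]
-90 [   0.9   35.4  -23.1  107.6   20.2   41.  -123.8]
218 [  -9.5   33.3   -9.5  108.3    8.3   39.  -166. ]
100 [ 14.1  40.9 -41.5 106.8  36.6  46.6  53.3]
130 [ 27.3  53.7 -63.9 106.   56.9  59.8  69.2]
3.0417 (array([0.56036203, 0.13382619, 0.23982491]), array([[ 7.89220353e-01,  6.14110103e-01, -1.25067438e-04],
       [ 6.14109985e-01, -7.89220302e-01, -4.91218485e-04],
       [-4.00367996e-04,  3.10874464e-04, -9.99999872e-01]])) [ 20.14919011  27.71469445 -48.85206478  99.61184118  23.0979965
  63.30595079   1.82538301] [-0.71794431 -0.11507391  0.4442529 ] [-0.02938034  0.00629543  0.00786894]
```

View pics/w1.png

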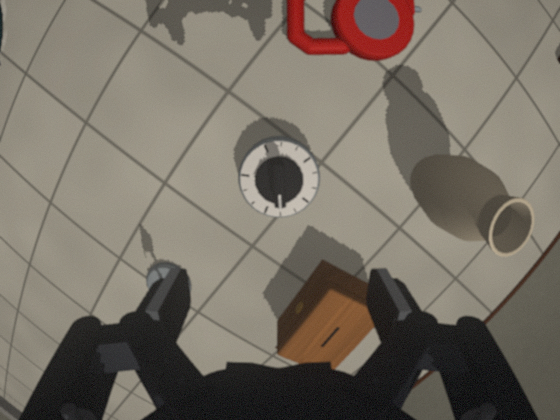

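The wrist view shows the dial centred at (279,178) with the pointer at about (279,202). I'll cast the face contour and the pointer line onto their planes.

```bash
python3 - <<'E'
from h import *
f,p=pickle.load(open('pics/w1.pkl','rb'))
px=f["pixels"]; u0,v0=225,125
c=px[v0:235,u0:335]; cv2.imwrite('pics/w1z.png',cv2.resize(c[:,:,::-1],None,fx=5,fy=5,interpolation=cv2.INTER_CUBIC))
h=cv2.cvtColor(px,cv2.COLOR_RGB2HSV); g=cv2.cvtColor(px,cv2.COLOR_RGB2GRAY)
print(g[178,250:310:3]);print(h[178,225:335:6,1])
# face outline
m=((g>165)).astype(np.uint8); m[:v0]=0;m[235:]=0;m[:,:u0]=0;m[:,335:]=0
n,l,s,ce=cv2.connectedComponentsWithStats(m); print(s[1:],ce[1:])
pts=cv2.convexHull(np.argwhere(m)[:,::-1].astype(np.int32)).reshape(-1,2)
W=np.array([castw(f,p,u,v,.0365)[:2] for u,v in pts])
(x,y),r=cv2.minEnclosingCircle(W.astype(np.float32)); A=np.c_[2*W,np.ones(len(W))]; s_=np.linalg.lstsq(A,(W**2).sum(1),rcond=None)[0]
print("face",x,y,r,s_[:2],np.sqrt(s_[2]+s_[0]**2+s_[1]**2))
# skirt
k=(g<60).astype(np.uint8); 
k[:v0]=0;k[235:]=0;k[:,:u0]=0;k[:,335:]=0
n,l,s,ce=cv2.connectedComponentsWithStats(k); print(s[1:],ce[1:])
E
```

```text
[182 182  55  48  52  50  50  45  45  48  49  51  52  46  54  52  54  54
 179 187]
[31 31 30 25 25 25 21 24 15 13 18 29 25 25 23 25 30 36 29]
[[ 241  142   77   74 2015]
 [ 279  196    1    3    3]
 [ 280  206    1    1    1]] [[279.82828784 179.90322581]
 [279.         197.        ]
 [280.         206.        ]]
face 0.5617032647132874 0.1342061311006546 0.04210973531007767 [0.56176617 0.13427153] 0.04182903826158746
[[ 256  157   46   49 1595]] [[278.45015674 178.84827586]]
```

View pics/w1z.png

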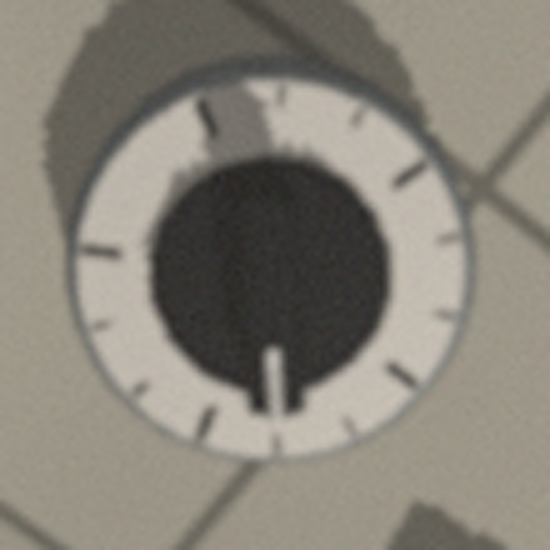

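Dial marks in the zoom: 0 at (207,118), 15 at (410,175), 30 at (403,377), 45 at (207,423) and 60 at (100,251). The pointer is on 40.

```bash
python3 - <<'E'
from h import *
f,p=pickle.load(open('pics/w1.pkl','rb'))
P=lambda a,b,z: castw(f,p,225+(a+.5)/5-.5,125+(b+.5)/5-.5,z)[:2]
marks={0:(207,118),5:(281,95),10:(357,118),15:(410,175),20:(449,238),25:(446,316),30:(403,377),35:(350,427),40:(277,445),45:(207,423),50:(140,390),55:(101,325),60:(100,251)}
W=np.array([P(*m,.037) for m in marks.values()])
A=np.c_[2*W,np.ones(len(W))]; s=np.linalg.lstsq(A,(W**2).sum(1),rcond=None)[0]; c=s[:2]
print("c",c,np.sqrt(s[2]+c@c))
for c in (c,np.array([.5617,.1343])):
  a=np.degrees(np.unwrap(np.arctan2(*(W-c).T[::-1])))
  k=np.array(list(marks)); b=a-(150-5*k); b=(b+180)%360-180; print("yaw",b.mean(),b.round(1))
l=P(273,348,.0665),P(276,400,.0665); print(np.degrees(np.arctan2(*(l[1]-l[0])[::-1])),np.degrees(np.arctan2(*(l[1]-c)[::-1])))
n=P(276,412,.0425);print(np.degrees(np.arctan2(*(n-c)[::-1])))
E
```

```text
c [0.56206001 0.13437939] 0.03856791836320718
yaw -0.3027912522712396 [-0.2  0.2  0.4 -0.1  0.4 -0.5 -0.6 -0.6 -0.6 -0.5 -0.6 -0.7 -0.6]
yaw -0.2899634894580699 [-0.6 -0.3 -0.2 -0.6  0.  -0.6 -0.5 -0.2 -0.1  0.1 -0.1 -0.4 -0.4]
-48.9215757953747 -49.041735272555854
-49.94765608970456
```

```bash
python3 - <<'E'
from rig import *
from h import *
command_gripper(.03,30)
C=[.562,.1343]; R=Rd(40.5)
move_linear([*C,.10],R,vel=.12); dwell(.2)
f0=np.array(current_force()); print(current_tcp_pos(),f0,current_moment(),current_time())
p=(current_tcp_pos(),current_tcp_rot()); f=grab_frame("wrist")
pickle.dump((f,p),open("pics/w2.pkl","wb")); cv2.imwrite("pics/w2.png",f["pixels"][:,:,::-1])
move_linear([*C,.056],R,vel=.05)
print(current_tcp_pos(),current_force()-f0,current_time(),current_finger_gap())
f=grab_frame("wrist"); cv2.imwrite("pics/w3.png",f["pixels"][:,:,::-1])
E
```

```text
[0.56234019 0.13429896 0.10058853] [ 0.07199244  0.2967074  -0.29158119] [-0.00323532 -0.0129999  -0.03096949] 5.1333
[0.562228   0.13446782 0.05627704] [-0.21269552  0.19294504  0.54245775] 6.2167 0.030068928808012155
```

View pics/w2.png

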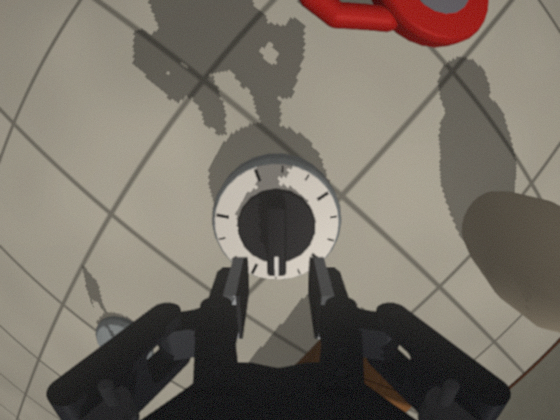

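View pics/w3.png

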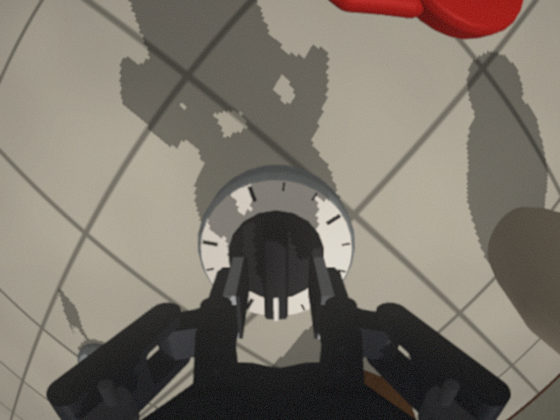

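The bar at (277,270) is centred between the pads (240 and 318). I'll close on it, then press down in small force-checked steps.

```bash
python3 - <<'E'
from rig import *
from h import *
C=[.562,.1343]; R=Rd(40.5)
move_linear([*C,.050],R,vel=.05)
print(current_tcp_pos(),current_force(),current_time())
command_gripper(.0,30)
print(current_tcp_pos(),current_force(),current_moment(),current_time(),current_finger_gap())
z=.050
for i in range(20):
    z-=.0007; move_linear([*C,z],R,vel=.02); dwell(.05)
    F=np.mean([current_force() for _ in range(3)],0); print(round(z,4),np.round(current_tcp_pos(),4),F.round(1),round(current_time(),2))
    if F[2]>10: break
E
```

```text
[0.56172488 0.1341312  0.04965208] [ 0.34713373  0.579553   -0.34688279] 6.5333
[0.56165104 0.13413738 0.0499643 ] [-1.68912947 -1.76793024 -0.67520102] [-0.07788203  0.32499741 -0.04605692] 6.825 0.01128046054947201
0.0493 [0.5616 0.1341 0.0499] [-4.6 -1.9  7.2] 7.12
0.0486 [0.5616 0.1342 0.0498] [-5.2 -1.9 11.5] 7.42
```

```bash
cat > tw.py <<'E'
from rig import *
from h import *
import json
C=[.562,.1343]
def rd(): return np.mean([current_force() for _ in range(4)],0),np.mean([current_moment() for _ in range(4)],0)
def yaw():
    R=np.array(current_tcp_rot()); return np.degrees(np.arctan2(R[1,0],R[0,0]))
def step(y,z,log=True):
    goto([*C,z],Rd(y)); F,M=rd()
    if log: print(f"cmd {y:.1f} {z:.4f} | yaw {yaw():.1f} tcp {np.round(current_tcp_pos(),4)} F {F.round(1)} M {M.round(2)} gap {current_finger_gap():.4f} t {current_time():.2f}",flush=True)
    return F,M
E
python3 - <<'E'
from tw import *
for z in (.0481,.0477,.0473,.0469):
    F,M=step(40.5,z)
    if F[2]>16: break
y=40.5
for i in range(3):
    y-=2; F,M=step(y,z)
    if F[2]>24: break
E
```

```text
cmd 40.5 0.0481 | yaw 40.5 tcp [0.5616 0.1342 0.0498] F [-6.2 -3.6 16.5] M [-0.66  1.49 -0.03] gap 0.0113 t 7.67
cmd 38.5 0.0481 | yaw 38.5 tcp [0.5617 0.1341 0.0498] F [-6.2 -2.9 15.6] M [-0.64  1.43  0.01] gap 0.0110 t 7.92
cmd 36.5 0.0481 | yaw 36.5 tcp [0.5616 0.1342 0.0498] F [-6.1 -2.3 15.8] M [-0.66  1.39 -0.01] gap 0.0110 t 8.18
cmd 34.5 0.0481 | yaw 34.5 tcp [0.5616 0.1342 0.0498] F [-7.  -3.2 15.5] M [-0.63  1.43  0.  ] gap 0.0114 t 8.43
```

```bash
python3 - <<'E'
from tw import *
y=34.5; z=.0479
for i in range(3):
    y-=3; F,M=step(y,z)
    if F[2]>24: break
f=grab_frame("wrist"); cv2.imwrite("pics/w4.png",f["pixels"][:,:,::-1])
f=grab_frame("top"); cv2.imwrite("pics/t4.png",cv2.resize(f["pixels"][192:242,220:272,::-1],None,fx=11,fy=11,interpolation=cv2.INTER_CUBIC))
E
```

```text
cmd 31.5 0.0479 | yaw 31.5 tcp [0.5616 0.1341 0.0497] F [-7.3 -2.6 17.5] M [-0.68  1.59 -0.08] gap 0.0111 t 8.68
cmd 28.5 0.0479 | yaw 28.5 tcp [0.5616 0.1342 0.0497] F [-7.5 -2.8 17.8] M [-0.68  1.51 -0.12] gap 0.0111 t 8.93
cmd 25.5 0.0479 | yaw 25.5 tcp [0.5616 0.1341 0.0497] F [-6.7 -3.5 16.5] M [-0.67  1.55 -0.02] gap 0.0113 t 9.18
```

View pics/w4.png

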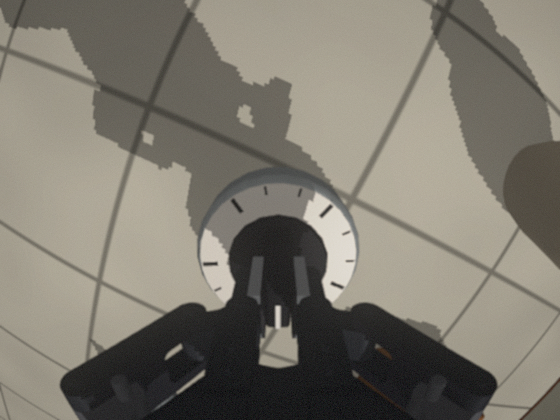

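View pics/t4.png

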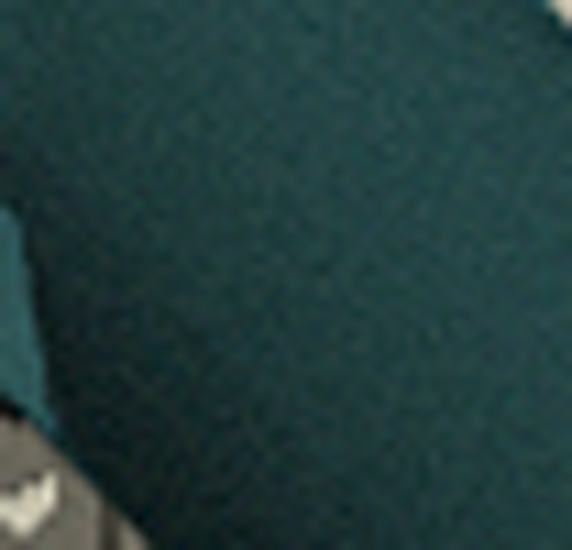

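The marks have swung about 15° against the camera, with 0 now at (236,205) and 15 at (325,210). That means the case stayed put while the knob turned. I'll put a number on it.

```bash
cat >> tw.py <<'E'
def look(tag):
    p=(current_tcp_pos(),current_tcp_rot()); f=grab_frame("wrist")
    pickle.dump((f,p),open(f"pics/{tag}.pkl","wb")); cv2.imwrite(f"pics/{tag}.png",f["pixels"][:,:,::-1])
    c=f["pixels"][150:330,190:370,::-1]; cv2.imwrite(f"pics/{tag}z.png",cv2.resize(c,None,fx=3,fy=3,interpolation=cv2.INTER_CUBIC))
E
python3 - <<'E'
from tw import *
look("w5"); f,p=pickle.load(open("pics/w5.pkl","rb"))
D={0:(236.5,205.5),5:(265.5,190),10:(300,191.5),15:(326,210.5),20:(346,233),25:(349.5,261),30:(337,285),60:(210,264)}
W=np.array([castw(f,p,*m,.037)[:2] for m in D.values()])
A=np.c_[2*W,np.ones(len(W))]; s=np.linalg.lstsq(A,(W**2).sum(1),rcond=None)[0]; c=s[:2]
print(c,np.sqrt(s[2]+c@c))
for k,w in zip(D,W):
  a=np.degrees(np.arctan2(*(w-c)[::-1])); print(k,round((a-150+5*k+180)%360-180,1))
E
```

```text
[0.56232219 0.13594498] 0.037715992397464405
0 1.3
5 0.5
10 -0.2
15 -0.9
20 -2.0
25 -2.6
30 -2.4
60 1.4
```

The case hasn't turned (mean yaw about -0.6°). I'll keep winding with the press force regulated.

```bash
python3 - <<'E'
from tw import *
y=25.5; z=.0478
while y>-70:
    y=max(y-6,-70); F,M=step(y,z)
    if F[2]<16.5: z-=.0002
    if F[2]>20: z+=.0002
    if F[2]>25 or abs(M[2])>.6: print("stop");break
look("w6")
print(z)
E
```

```text
cmd 19.5 0.0478 | yaw 19.5 tcp [0.5616 0.1341 0.0497] F [-7.6 -2.8 17.2] M [-0.7   1.65 -0.13] gap 0.0113 t 9.57
cmd 13.5 0.0478 | yaw 13.5 tcp [0.5616 0.1341 0.0497] F [-6.9 -3.5 16.9] M [-0.7   1.61 -0.12] gap 0.0111 t 9.82
cmd 7.5 0.0478 | yaw 7.5 tcp [0.5617 0.1342 0.0497] F [-6.8 -2.7 17. ] M [-0.67  1.53 -0.11] gap 0.0114 t 10.07
cmd 1.5 0.0478 | yaw 1.5 tcp [0.5617 0.1342 0.0497] F [-6.3 -2.2 16.8] M [-0.74  1.52 -0.13] gap 0.0107 t 10.32
cmd -4.5 0.0478 | yaw -4.5 tcp [0.5616 0.1342 0.0497] F [-8.2 -3.2 17.8] M [-0.67  1.6  -0.14] gap 0.0111 t 10.57
cmd -10.5 0.0478 | yaw -10.5 tcp [0.5616 0.1341 0.0497] F [-7.3 -2.7 18.2] M [-0.66  1.58 -0.19] gap 0.0113 t 10.82
cmd -16.5 0.0478 | yaw -16.5 tcp [0.5615 0.1342 0.0497] F [-8.6 -2.2 17.7] M [-0.64  1.63 -0.14] gap 0.0112 t 11.07
cmd -22.5 0.0478 | yaw -22.5 tcp [0.5615 0.1341 0.0497] F [-7.4 -2.6 17.8] M [-0.67  1.6  -0.1 ] gap 0.0111 t 11.32
cmd -28.5 0.0478 | yaw -28.5 tcp [0.5615 0.1342 0.0497] F [-6.7 -3.8 17.1] M [-0.68  1.61 -0.15] gap 0.0109 t 11.57
cmd -34.5 0.0478 | yaw -34.5 tcp [0.5614 0.1341 0.0497] F [-8.1 -2.8 17.6] M [-0.62  1.64 -0.11] gap 0.0113 t 11.82
cmd -40.5 0.0478 | yaw -40.5 tcp [0.5615 0.1341 0.0497] F [-7.9 -3.2 18.1] M [-0.69  1.64 -0.14] gap 0.0108 t 12.07
cmd -46.5 0.0478 | yaw -46.5 tcp [0.5614 0.1342 0.0497] F [-7.9 -2.6 17.8] M [-0.7   1.65 -0.1 ] gap 0.0110 t 12.32
cmd -52.5 0.0478 | yaw -52.5 tcp [0.5614 0.1341 0.0497] F [-7.7 -2.2 17.3] M [-0.63  1.71 -0.17] gap 0.0113 t 12.57
cmd -58.5 0.0478 | yaw -58.5 tcp [0.5614 0.1342 0.0497] F [-7.5 -2.6 18.1] M [-0.66  1.7  -0.13] gap 0.0114 t 12.82
cmd -64.5 0.0478 | yaw -64.5 tcp [0.5613 0.1342 0.0497] F [-8.1 -3.8 17.7] M [-0.64  1.72 -0.09] gap 0.0110 t 13.07
cmd -70.0 0.0478 | yaw -70.0 tcp [0.5613 0.1342 0.0497] F [-6.9 -2.6 17.7] M [-0.66  1.68 -0.11] gap 0.0110 t 13.32
0.0478
```

View pics/w6z.png

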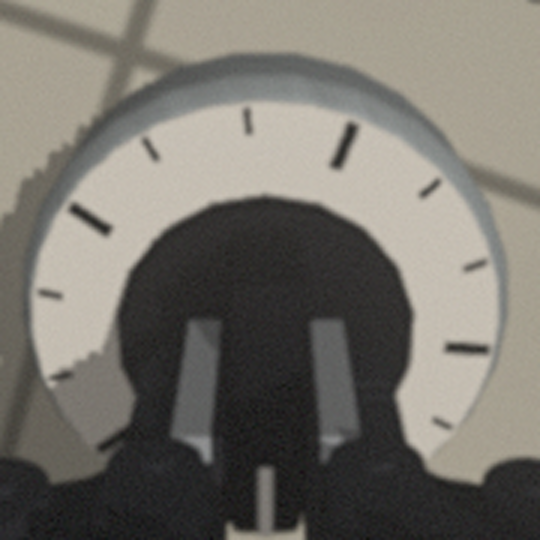

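This shows 0 at (115,438), 15 at (90,220), 30 at (343,147) and 45 at (467,348) in the zoom, with the bar still upright between the pads. I'll check the case yaw and then go on to the stop.

```bash
python3 - <<'E'
from tw import *
f,p=pickle.load(open("pics/w6.pkl","rb"))
D={5:(60,377),10:(50,294),15:(90,220),20:(151,149),25:(248,121),30:(344,147),35:(430,187),40:(475,266),45:(467,348),50:(442,423)}
W=np.array([castw(f,p,190+(a+.5)/3-.5,150+(b+.5)/3-.5,.037)[:2] for a,b in D.values()])
A=np.c_[2*W,np.ones(len(W))]; s=np.linalg.lstsq(A,(W**2).sum(1),rcond=None)[0]; c=s[:2]
print(c,np.sqrt(s[2]+c@c))
e=[]
for k,w in zip(D,W):
  a=np.degrees(np.arctan2(*(w-c)[::-1])); e.append(round((a-150+5*k+180)%360-180,1))
print(e,np.mean(e))
z=.0478
for y in (-73,-75,-76,-77,-78,-79,-80,-81):
    F,M=step(y,z)
    if M[2]<-.35 or F[2]>25: print('stop');break
dwell(.3)
E
```

```text
[0.56187668 0.13485399] 0.03876653276841423
[np.float64(-0.8), np.float64(-1.2), np.float64(-1.0), np.float64(-1.4), np.float64(-1.2), np.float64(-0.9), np.float64(-0.5), np.float64(-0.7), np.float64(-0.3), np.float64(-0.3)] -0.8300000000000001
cmd -73.0 0.0478 | yaw -73.0 tcp [0.5613 0.1342 0.0497] F [-7.6 -3.7 17. ] M [-0.67  1.75 -0.06] gap 0.0109 t 13.62
cmd -75.0 0.0478 | yaw -75.0 tcp [0.5613 0.1342 0.0497] F [-7.7 -2.2 18. ] M [-0.68  1.75 -0.01] gap 0.0111 t 13.88
cmd -76.0 0.0478 | yaw -76.0 tcp [0.5613 0.1343 0.0497] F [-8.4 -2.8 18.2] M [-0.63  1.77  0.08] gap 0.0110 t 14.12
cmd -77.0 0.0478 | yaw -77.0 tcp [0.5613 0.1342 0.0497] F [-7.7 -2.3 17.3] M [-0.64  1.69  0.11] gap 0.0112 t 14.38
cmd -78.0 0.0478 | yaw -78.0 tcp [0.5613 0.1342 0.0497] F [-7.8 -2.4 17.7] M [-0.62  1.74  0.03] gap 0.0111 t 14.62
cmd -79.0 0.0478 | yaw -78.9 tcp [0.5615 0.1343 0.0497] F [-7.7 -3.7 16.8] M [-0.63  1.66  0.14] gap 0.0114 t 14.88
cmd -80.0 0.0478 | yaw -79.9 tcp [0.5618 0.1344 0.0497] F [-6.4 -2.3 16.4] M [-0.57  1.43  0.22] gap 0.0114 t 15.12
cmd -81.0 0.0478 | yaw -80.9 tcp [0.5621 0.1346 0.0497] F [-6.3 -2.5 14.9] M [-0.51  1.29  0.26] gap 0.0114 t 15.38
```

Past about -78.5° the moment rises to 0.26 N m and the tool starts shifting, so it is on the stop. Checking with a picture.

```bash
python3 - <<'E'
from tw import *
look("w7"); print(rd(),yaw(),current_time())
E
```

```text
(array([-5.37904048, -2.37656937, 15.24229545]), array([-0.49276433,  1.29120322,  0.20439165])) -80.9149402321541 15.725
```

View pics/w7z.png

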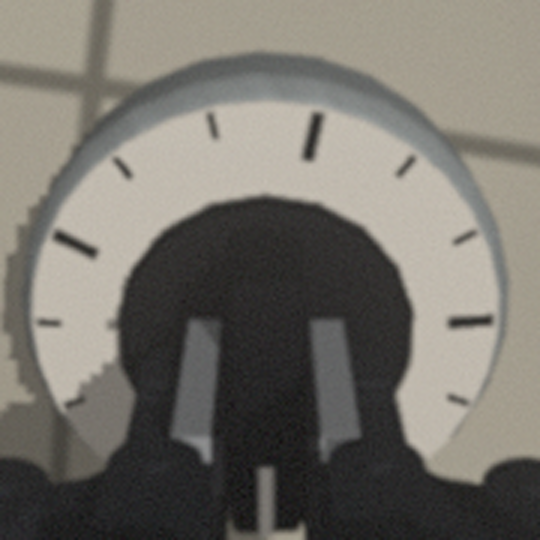

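The case marks are clear here: 15 at (75,245), 30 at (313,137) and 45 at (470,321).

```bash
python3 - <<'E'
from tw import *
f,p=pickle.load(open("pics/w7.pkl","rb"))
D={5:(75,404),10:(49,323),15:(75,245),20:(122,167),25:(213,126),30:(314,137),35:(406,166),40:(465,237),45:(470,321),50:(458,400)}
W=np.array([castw(f,p,190+(a+.5)/3-.5,150+(b+.5)/3-.5,.037)[:2] for a,b in D.values()])
A=np.c_[2*W,np.ones(len(W))]; s=np.linalg.lstsq(A,(W**2).sum(1),rcond=None)[0]; c=s[:2]
print(c)
e=[(np.degrees(np.arctan2(*(w-c)[::-1]))-150+5*k+180)%360-180 for k,w in zip(D,W)]
print(np.round(e,1),np.mean(e))
E
```

```text
[0.56283852 0.13519898]
[-2.4 -3.3 -3.1 -3.4 -3.4 -3.6 -3.1 -3.1 -2.8 -3. ] -3.1343474444947135
```

The stop was reached: the measured dial is 317.8° against 317.2° nominal. The case slipped only about 2°, well inside tolerance. Now turning back to 45 (225°), which puts the tool yaw at about 11.3°.

```bash
python3 - <<'E'
from tw import *
y=-81; z=.0478
while y<11.3:
    y=min(y+6,11.3); F,M=step(y,z)
    if F[2]<16.5: z-=.0002
    if F[2]>20: z+=.0002
    if F[2]>26 or abs(M[2])>.6: print("stop");break
look("w8")
E
```

```text
cmd -75.0 0.0478 | yaw -74.9 tcp [0.5621 0.1345 0.0497] F [-6.1 -1.6 15.6] M [-0.44  1.32  0.14] gap 0.0111 t 15.97
cmd -69.0 0.0476 | yaw -68.9 tcp [0.5621 0.1345 0.0497] F [-5.7 -1.5 17.1] M [-0.51  1.37  0.19] gap 0.0110 t 16.23
cmd -63.0 0.0476 | yaw -62.9 tcp [0.5622 0.1345 0.0497] F [-6.2 -2.3 16.8] M [-0.53  1.41  0.24] gap 0.0111 t 16.48
cmd -57.0 0.0476 | yaw -56.9 tcp [0.5622 0.1345 0.0497] F [-6.  -2.  16.3] M [-0.61  1.36  0.17] gap 0.0108 t 16.73
cmd -51.0 0.0474 | yaw -50.9 tcp [0.5622 0.1345 0.0497] F [-5.4 -2.7 18.6] M [-0.6   1.5   0.22] gap 0.0110 t 16.98
cmd -45.0 0.0474 | yaw -44.9 tcp [0.5623 0.1345 0.0497] F [-7.  -2.2 18.9] M [-0.59  1.41  0.17] gap 0.0113 t 17.23
cmd -39.0 0.0474 | yaw -38.9 tcp [0.5623 0.1344 0.0497] F [-7.  -2.2 17.7] M [-0.56  1.43  0.16] gap 0.0109 t 17.48
cmd -33.0 0.0474 | yaw -32.9 tcp [0.5623 0.1344 0.0497] F [-6.  -1.8 18.9] M [-0.66  1.43  0.16] gap 0.0112 t 17.73
cmd -27.0 0.0474 | yaw -26.9 tcp [0.5624 0.1344 0.0497] F [-5.6 -2.6 18.2] M [-0.59  1.33  0.13] gap 0.0111 t 17.98
cmd -21.0 0.0474 | yaw -20.9 tcp [0.5623 0.1344 0.0497] F [-5.9 -2.6 19.5] M [-0.72  1.35  0.19] gap 0.0107 t 18.23
cmd -15.0 0.0474 | yaw -14.9 tcp [0.5624 0.1344 0.0497] F [-6.8 -3.6 18. ] M [-0.56  1.37  0.19] gap 0.0108 t 18.48
cmd -9.0 0.0474 | yaw -8.9 tcp [0.5624 0.1345 0.0497] F [-6.1 -2.8 17.9] M [-0.59  1.34  0.18] gap 0.0112 t 18.73
cmd -3.0 0.0474 | yaw -2.9 tcp [0.5624 0.1345 0.0497] F [-6.  -2.8 19. ] M [-0.64  1.3   0.18] gap 0.0111 t 18.98
cmd 3.0 0.0474 | yaw 3.1 tcp [0.5625 0.1345 0.0497] F [-5.7 -1.7 17.5] M [-0.62  1.32  0.14] gap 0.0113 t 19.23
cmd 9.0 0.0474 | yaw 9.1 tcp [0.5625 0.1345 0.0497] F [-6.5 -3.  19.3] M [-0.6   1.32  0.21] gap 0.0114 t 19.48
cmd 11.3 0.0474 | yaw 11.3 tcp [0.5625 0.1345 0.0497] F [-5.5 -3.1 18. ] M [-0.63  1.32  0.07] gap 0.0109 t 19.73
```

View pics/w8z.png

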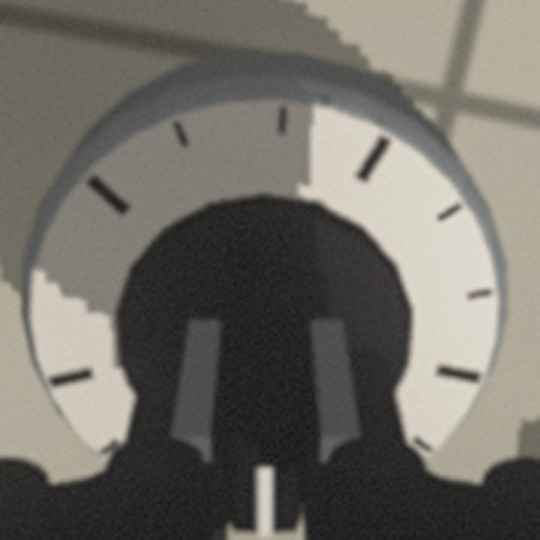

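The 60 mark (71,377) and the 30 mark (459,374) sit symmetrically about the pointer at x≈265, so it points at 45. I'll ease off the press, open and retreat.

```bash
python3 - <<'E'
from tw import *
step(11.3,.0485); step(11.3,.0494)
command_gripper(.03)
P=current_tcp_pos(); print(rd(),P)
move_linear([*C,.10],vel=.08); move_linear([*C,.24],vel=.2); dwell(.3)
p=(current_tcp_pos(),current_tcp_rot()); f=grab_frame("wrist"); pickle.dump((f,p),open("pics/w9.pkl","wb"))
cv2.imwrite("pics/w9.png",f["pixels"][:,:,::-1])
cv2.imwrite('pics/w9z.png',cv2.resize(f["pixels"][125:235,225:335,::-1],None,fx=5,fy=5,interpolation=cv2.INTER_CUBIC))
print(current_time())
E
```

```text
cmd 11.3 0.0485 | yaw 11.3 tcp [0.5624 0.1345 0.0498] F [-2.9 -1.3 11.1] M [-0.39  0.77  0.02] gap 0.0109 t 20.02
cmd 11.3 0.0494 | yaw 11.3 tcp [0.5623 0.1345 0.0498] F [-2.  -0.5  6.2] M [-0.18  0.34 -0.01] gap 0.0108 t 20.27
(array([-0.93280378, -0.25326488, -0.32842026]), array([-0.02676882,  0.04075219, -0.02466475])) [0.56197264 0.13427718 0.04911085]
22.5833
```

View pics/w9z.png

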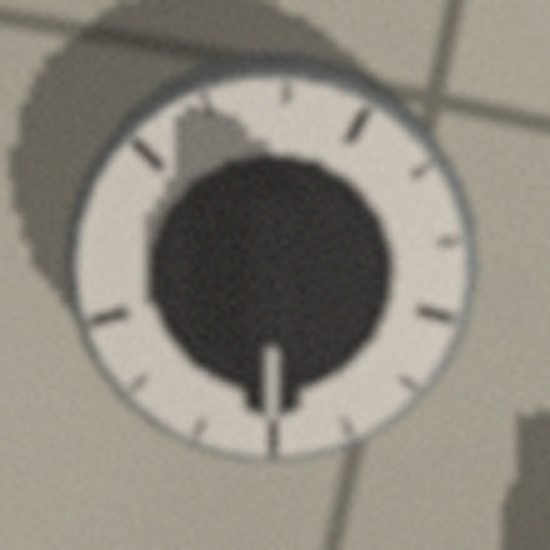

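View pics/w9.png

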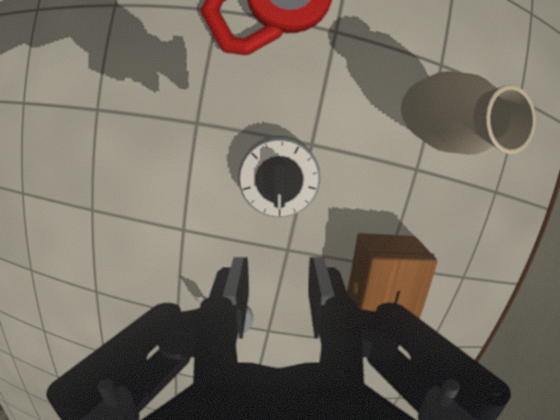

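The pointer line (273,350–415) runs straight into the long 45 mark at (273,438), and the surrounding objects look undisturbed. One numeric check of the timer's pose, then I'll hand it in.

```bash
python3 - <<'E'
from tw import *
f,p=pickle.load(open("pics/w9.pkl","rb"))
P=lambda a,b,z: castw(f,p,225+(a+.5)/5-.5,125+(b+.5)/5-.5,z)[:2]
D={0:(149,153),10:(286,93),15:(358,125),20:(420,172),25:(446,241),30:(436,314),35:(408,381),40:(348,426),45:(273,438),50:(200,428),55:(138,382),60:(108,317)}
W=np.array([P(*m,.037) for m in D.values()])
A=np.c_[2*W,np.ones(len(W))]; s=np.linalg.lstsq(A,(W**2).sum(1),rcond=None)[0]; c=s[:2]
e=np.mean([(np.degrees(np.arctan2(*(w-c)[::-1]))-150+5*k+180)%360-180 for k,w in zip(D,W)])
l=P(272,348,.0665),P(272,400,.0665)
pa=np.degrees(np.arctan2(*(l[1]-l[0])[::-1])); print(c,e,pa,np.radians(150+e-pa))
print(current_force(),current_time())
job_done()
E
```

```text
[0.56300003 0.13496   ] -3.2020492120276955 -78.68547529478445 3.9354281938213656
[ 0.66176188  0.45470773 -0.27086952] 22.5833
the job is handed in; nothing more can be done
```

I wound the timer to its stop, turned it back to 45 minutes, let go and handed the job in at about 22.6 s of the 67 s. No verdict is reported, so these are my own last checks.

- **Winding:** I gripped the knob bar with about 15–20 N of press by the force reading, and wound it from about 40 minutes to the stop. The moment rose there, and I estimated the dial at 317.8° from the case marks and the tool angle, against 317.2° nominal.
- **Final setting:** the pointer reads 3.935 rad, about 45.1 minutes (target 3.927, allowed 3.796 to 4.058).
- **Timer position:** its centre is about 1 mm from where it started. The case turned about 3°, mostly as I pushed a little past the stop, which moves the 30-minute mark about 2 mm. Both are within the 20 mm limit.
- **Rest of the scene:** the gripper is clear of everything, and the last picture shows the bystanders apparently undisturbed. I did not re-measure their positions.

No check failed.

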